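Roll the rolling pin into its rest

TASK

Roll the rolling pin along the worktop by pushing its side, up the ramp that faces it and into the V groove of the wooden rest, so that the barrel lies settled along the groove and spans the whole width of the rest. Only push it: it must roll, and must not be lifted or carried. Leave the jar, the jug and the spoon where they stand.

Things in the scene. Friction and masses are not known exactly. Their poses are not given: they have to be found in the camera images.
- pin: wooden rolling pin, 0.2 to 0.4 kg, on either side of the rest, up to 12 degrees out of line with the groove. Barrel 44 mm in diameter, 220 mm long; with the turned handles (up to 25 mm in diameter) 312 mm. Origin mid-barrel on its axis, 22 mm above the worktop at first; x along the axis, y and z turn as it rolls. It rolls freely, on by itself if let go; it jams if fingertips press on it above mid-height.
- rest: low dark wooden rest, screwed down, its place varies. Origin on the worktop under the groove's middle; z up, x along the groove (140 mm, ends at x = +-70). Both sides alike: from y = +-87 mm a ramp rises to a ridge 13 mm high at y = +-17, then 30 degree sides fall to a V bottom 3 mm high at y = 0. The seated pin's axis lies over y = 0, 28 mm above the worktop (35 mm on the ridge).
- jar: bystander: glass jar with a green screw cap, 60 mm in diameter, 85 mm tall, on the worktop on the side of the rest away from the pin; origin under its centre
- jug: bystander: white plastic measuring jug with a handle, 100 mm in diameter, 130 mm tall; origin under its centre
- spoon: bystander: wooden spoon lying on the worktop; origin under it, x along its length towards the bowl
Mind the look-alikes: they are no part of the job. Of the things like the rest, leave any that is blue or white; of the rest the smaller one is meant.

How it is judged:
On the way:
1. the pin rolls on the worktop or ramp, before it reaches the ridge (it has turned by more than 70 degrees about its own axis) (angle between pin's own z axis and vertical above 1.22 rad and angle between pin's own x axis and vertical above 1.3 rad and (y of pin in the frame of rest above 0.03 m or y of pin in the frame of rest below -0.03 m)), for 0.05 s.
At the end, for the whole second after the job is handed in: the pin is at rest in the V groove: its axis within 6 mm of the groove's middle line, 24 to 32 mm above the worktop, within 0.1 rad of the groove's direction, and its middle within 40 mm of the middle of the rest, so that the 220 mm barrel spans the 140 mm width of the rest (y of pin in the frame of rest between -0.006 and 0.006 m and z of pin in the frame of rest between 0.024 and 0.032 m and x of pin in the frame of rest between -0.04 and 0.04 m and angle between the x axis of pin and the x axis of rest, either way round below 0.1 rad and linear speed of pin below 0.02 m/s and angular speed of pin below 0.4 rad/s); the robot touches nothing.
It fails at once if the pin is lifted or tipped up (height (world z) of pin above 0.045 m or angle between pin's own x axis and vertical below 1.3 rad or ((y of pin in the frame of rest above 0.11 m or y of pin in the frame of rest below -0.11 m or x of pin in the frame of rest above 0.2 m or x of pin in the frame of rest below -0.2 m) and height (world z) of pin above 0.03 m)).
It fails at once if the jar, the jug or the spoon is moved by more than 15 mm (distance of any of jar, jug, spoon from where it was at the start of the episode above 0.015 m).
It also fails if it takes over 38 s, if anything falls off the work surface, if the arm or the gripper's body presses on something with over 40 N, if the wrist force passes 120 N, or if a joint passes its speed limit or range.

ROBOT

A 6-joint arm with a two-finger parallel gripper is mounted at the origin on the work surface. World frame = base frame: x ahead of the robot, y to its left, z up, the work surface at z = 0. Lengths are in m, angles in rad, forces in N, time in s.
With the tool pointing down it reaches from about 0.275 to 0.875 m from the base axis. Payload 12.5 kg.
Tool frame: the origin (TCP) lies on the centre line of the jaws, within the pads' length; the fingertips stand robot.tip_extent ahead of it and the grasp point (between the pads) lies 3 mm ahead of it (robot.tip_extent is the distance from the TCP to the fingertips, in m); x points along the fingers, y is the direction in which the jaws open and shut, and the axes are right-handed (so a half turn about x gives the same grasp; the last joint's range is limited). The gripper opens to 85 mm and grips with 20 to 120 N. Pads are 22 mm wide; open, the fingers measure 114 mm over their backs; the gripper's body (76 mm by 85 mm) begins 54 mm behind the grasp point. The pads swing forward as they close: fully open they stand 13 mm farther back than shut.
Start: joints at [-1.188, 0.351, 1.652, -0, 1.139, -0.085], TCP at [0.248, -0.491, 0.253] pointing down, gripper open.
Joint ranges: [-2.75, 2.75], [-0.79, 2.1], [0.01, 2.65], [-1.57, 4.71], [0.07, 3.14], [-2.87, 2.87]. Speed limits (rad/s): [2.22, 2.22, 2.79, 3.14, 3.14, 3.14].

INTERFACE

Orientations are given as a unit quaternion [x, y, z, w].
In Python, from plant import robot gives the robot as it stands.
- The arm moves only by the shell command python3 -m jog 'ROWS' [FORCE]. ROWS is JSON, a list of rows, each an object with "angular": the turn, a rotation vector about the tool's x, y, z in rad, a list of three; "offset": the shift along the tool's x, y, z in m, a list of three; "fingers": the opening, from 0 (shut) to 1 (fully open). A call has 1 to 8 rows; each row shifts and turns the commanded pose from where the row before left it, along the tool's axes as they then stand; what a row does not reach is not made up. A row lasts 1/8 s, in which the tool goes at most 62.5 mm and 10.7 degrees, less where a joint would pass 70% of its speed; a pose out of reach is approached as far as the arm can. A call with a gripper value outside its range is refused whole. The fingers move at their own pace and stop on an object; FORCE is the grip in N (left out, the last holds). Time passes only in rows, so rows that do not move let the fingers close. It gives the time, the measured TCP pose, the force and the opening at its end, in the units of the state.
- robot.get_obs(): the state, without advancing time (a new reading comes with each control period).
- robot.read_camera(name): name is "side" or "top" or "wrist"; returns the picture (384x512x3 uint8, red, green, blue); there is no depth.
- robot.camera_info(name): a dict with "fx", "fy", "cx", "cy" (pixels), "position" and "attitude" of the camera in the world. Camera axes: x right, y up, looking along -z (the intrinsics and any distortion apply to the point x, -y, -z); pixel columns grow to the right and rows downward; lengths in m; the calibration is good to about 2 mm. The wrist camera is an equidistant fisheye: a pixel r from the principal point sees the ray r / f radians off the axis. A picture is of the moment at which its call begins: read the wrist's pose just before it. camera_info takes no time and is no camera call; for the wrist camera it gives the pose at the moment of the call.
- robot.finish_job(): hands the job in, once; it reports no verdict.
The state is a dict: "clock": time; "joint_positions": joint angles; "joint_velocities": joint speeds; "joint_torque": joint torques, N m; "position": TCP position; "tool_rot": TCP orientation; "wrist_force": force on the tool from outside, world axes, zero at the start; "wrist_torque": the same for the moment, N m; "grip_width": opening from 0.0 (shut) to 1.0 (fully open).
Only numpy, scipy, OpenCV 4.12 (cv2) and the standard library are available. Lean on these libraries where they do the work, as an engineer would, in place of code of your own. Each camera call takes 0.05 s, during which the arm holds its last target. There are 200 camera calls.

## Working session

There is one attempt and no reset: what is moved stays moved. The work goes in short steps, Python scripts to look and compute and a shell command to move; the robot and the scene stay as the last step left them, time stands still between calls to the robot, and variables do not carry over. Pictures are saved under pics/ and viewed, about 8 in all and at most 12, crops included, and the job is handed in when it is done.

```bash
mkdir -p pics
python3 - <<'E'
from plant import robot
import cv2,numpy as np
for n in ("top","side"):
    im=robot.read_camera(n); cv2.imwrite(f"pics/{n}0.png",im[:,:,::-1]); i=robot.camera_info(n); print(n,i)
o=robot.get_obs(); print(o['clock'],o['position'],o['tool_rot'],robot.tip_extent,o['grip_width'])
E
```

```text
top {'fx': 465.7463057527006, 'fy': 465.7463057527006, 'cx': 251.15024794758293, 'cy': 188.7277603215997, 'position': array([ 0.21679344, -0.00217385,  1.63029312]), 'attitude': array([-0.06554369,  0.06303549,  0.70914711, -0.6991716 ])}
side {'fx': 421.18457696188824, 'fy': 421.18457696188824, 'cx': 256.7554368327535, 'cy': 192.11667435068202, 'position': array([-0.00503498,  0.78643716,  1.1386157 ]), 'attitude': array([-0.09533491,  0.33931153,  0.89814815, -0.26288561])}
0.1 [ 0.24792326 -0.49064924  0.2528293 ] [-0.68780175 -0.16423773  0.6879068  -0.16352054] 0.022 1.0003929397354208
```

View pics/top0.png

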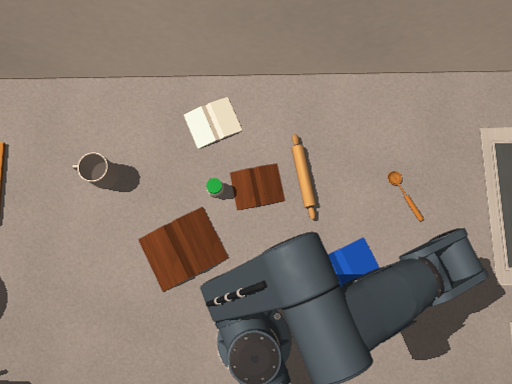

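View pics/side0.png

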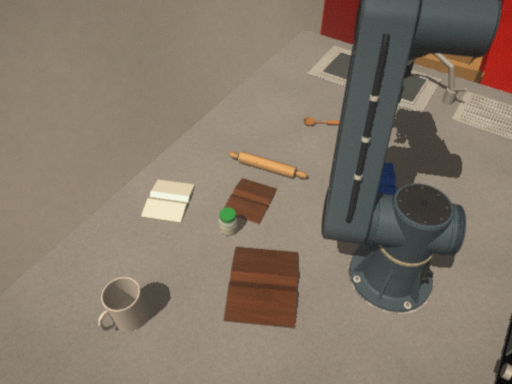

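Candidates in the top view: small dark rest (257,187), large dark rest (184,248), white rest (213,122) and blue rest (352,262). The brief picks the smaller dark one, at (257,187). The pin is at (304,178), with the spoon at (405,195) as its only look-alike. The jar is at (216,187), beyond the rest, and the jug at (93,168). Next I'll measure and check with a close crop.

```bash
cat > h.py <<'E'
import numpy as np,cv2
from scipy.spatial.transform import Rotation as R
def rays(i,px):
    px=np.atleast_2d(px).astype(float)
    d=np.c_[(px[:,0]-i['cx'])/i['fx'],-(px[:,1]-i['cy'])/i['fy'],-np.ones(len(px))]
    return R.from_quat(i['attitude']).apply(d)
def plane(i,px,z):
    d=rays(i,px); p=i['position']; return p+d*((z-p[2])/d[:,2])[:,None]
def proj(i,P):
    c=R.from_quat(i['attitude']).inv().apply(np.atleast_2d(P)-i['position'])
    return np.c_[i['cx']+i['fx']*c[:,0]/-c[:,2],i['cy']-i['fy']*c[:,1]/-c[:,2]]
def comp(m,seed):
    n,l,s,c=cv2.connectedComponentsWithStats(m.astype(np.uint8)); 
    k=min((k for k in range(1,n) if s[k,4]>60),key=lambda k:np.hypot(*(c[k]-seed)))
    return l==k
def pinmask(im,seed):
    h=cv2.cvtColor(im,cv2.COLOR_RGB2HSV).astype(int); return comp((h[...,0]<25)&(h[...,1]>90)&(h[...,2]>140),seed)
def restmask(im,seed):
    h=cv2.cvtColor(im,cv2.COLOR_RGB2HSV).astype(int); return comp(((h[...,0]<14)|(h[...,0]>170))&(h[...,1]>110)&(h[...,2]<140),seed)
def pinpose(i,m,z=.022):
    ys,xs=np.nonzero(m); P=plane(i,np.c_[xs,ys],z)[:,:2]
    c=P.mean(0); u=np.linalg.svd(P-c,full_matrices=False)[2][0]; u*=np.sign(u[0]) 
    t=(P-c)@u; mid=c+u*(np.percentile(t,.3)+np.percentile(t,99.7))/2
    return mid,u,np.ptp(t)
E
python3 - <<'E'
from h import *; from plant import robot
for n,sp,sr in (("top",(304,178),(257,187)),("side",(268,165),(250,200))):
    im=cv2.imread(f"pics/{n}0.png")[:,:,::-1].copy(); i=robot.camera_info(n)
    m=pinmask(im,sp); mid,u,L=pinpose(i,m); print(n,"pin",mid.round(4),u.round(3),np.degrees(np.arctan2(u[1],u[0])).round(2),L.round(3),m.sum())
    r=restmask(im,sr); ys,xs=np.nonzero(r)
    P=plane(i,np.c_[xs,ys],0.004)[:,:2]
    rect=cv2.minAreaRect((P*1000).astype(np.float32)); print("rest",rect,r.sum())
    b=proj(i,np.c_[cv2.boxPoints(rect)/1000,np.full(4,.004)])
    o=im[:,:,::-1].copy(); S=5; x0,y0=(200,125) if n=="top" else (190,120)
    o=cv2.resize(o[y0:y0+110,x0:x0+130],None,fx=S,fy=S,interpolation=cv2.INTER_CUBIC)
    f=lambda p:tuple(int(v) for v in ((np.array(p)-[x0,y0])*S+S/2))
    cv2.polylines(o,[np.array([f(q) for q in b])],True,(0,255,255),1)
    for s in(-.156,-.11,0,.11,.156): cv2.circle(o,f(proj(i,[*(mid+s*u),.022])[0]),3,(255,0,0),-1)
    cv2.imwrite(f"pics/{n}c.png",o)
E
```

```text
top pin [ 0.5803 -0.1757] [0.985 0.173] 9.96 0.265 718
rest ((525.7777709960938, -17.97705078125), (141.10084533691406, 172.62303161621094), 10.589337348937988) 1871
side pin [ 0.5823 -0.1808] [0.984 0.177] 10.2 0.266 655
rest ((526.4591064453125, -15.187576293945312), (140.1938018798828, 167.88931274414062), 10.543255805969238) 1323
```

View pics/topc.png

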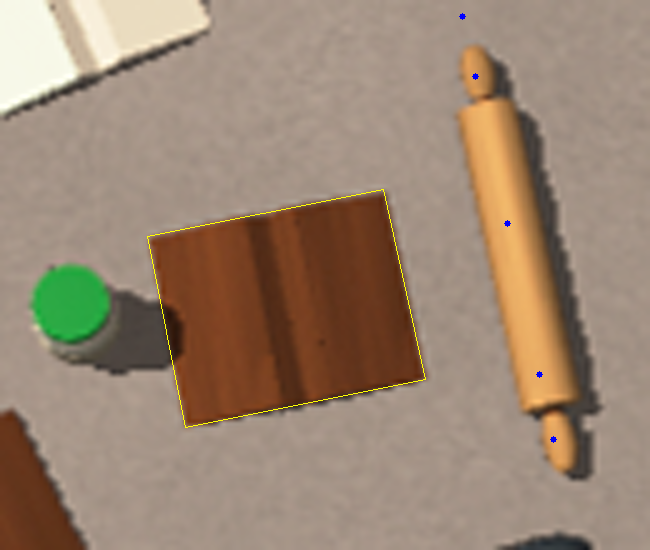

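Crop check: the small dark rest fits its 141 x 173 mm rectangle (yellow), with the groove at about (275,310). The barrel runs from about (487,106) to (550,405). The mask lost the far handle, so the pin's middle is biased. I'll refine that from the barrel ends and the full mask.

```bash
cat >> h.py <<'E'
def pinpts(im,box):
    h=cv2.cvtColor(im,cv2.COLOR_RGB2HSV).astype(int); m=(h[...,0]<22)&(h[...,1]>95)&(h[...,2]>125)
    k=np.zeros_like(m); x0,y0,x1,y1=box; k[y0:y1,x0:x1]=1; return m&k
def barrel(i,m,z=.022):
    mid,u,L=pinpose(i,m,z); n=np.array([-u[1],u[0]])
    ys,xs=np.nonzero(m); P=plane(i,np.c_[xs,ys],z)[:,:2]; t=(P-mid)@u
    # refine axis by medians of barrel slices, ends by width
    b=abs(t)<.09; a=np.polyfit(t[b],((P-mid)@n)[b],1)
    u2=u+a[0]*n; u2/=np.linalg.norm(u2); mid=mid+a[1]*n
    hist,e=np.histogram(t,bins=np.arange(-.18,.181,.004)); wide=e[:-1][hist>.6*np.median(hist[abs(e[:-1])<.08])]
    return mid,u2,L,(wide.min()+wide.max()+.004)/2,wide.max()+.004-wide.min(),(t.min(),t.max())
RC=np.array([.5260,-.0172]); RA=np.radians(10.57)
def inrest(p):
    d=np.asarray(p)[:2]-RC; c,s=np.cos(RA),np.sin(RA); return np.array([c*d[0]+s*d[1],-s*d[0]+c*d[1]])
E
python3 - <<'E'
from h import *; from plant import robot
for n,box in (("top",(286,125,325,225)),("side",(222,145,315,185))):
    im=cv2.imread(f"pics/{n}0.png")[:,:,::-1].copy(); i=robot.camera_info(n)
    mid,u,L,bc,bl,tt=barrel(i,pinpts(im,box)); 
    print(n,mid.round(4),np.degrees(np.arctan2(u[1],u[0])).round(2),"L",L.round(3),"barrel c,len",bc.round(4),bl.round(3),"rest xy",inrest(mid+bc*u).round(4),inrest(mid).round(4))
Rt=R.from_quat(robot.get_obs()['tool_rot']).as_matrix(); print(Rt.round(3))
E
```

```text
top [ 0.5579 -0.1803] 10.09 L 0.312 barrel c,len 0.002 0.22 rest xy [ 0.0034 -0.1662] [ 0.0014 -0.1662]
side [ 0.5589 -0.1838] 10.11 L 0.313 barrel c,len -0.002 0.284 rest xy [-0.0002 -0.1698] [ 0.0018 -0.1698]
[[-0.     0.451 -0.893]
 [ 0.001 -0.893 -0.451]
 [-1.    -0.001 -0.   ]]
```

The pin lies at rest-frame x of about +0.002, y of about -0.168, within 0.5° of the groove. Its middle is already good, so a straight push with both open fingertips will do. Moving over to the -y side of the pin.

```bash
python3 -m jog '[{"angular":[0,0,0],"offset":[0,-0.0093,-0.0565],"fingers":1},{"angular":[0,0,0],"offset":[0,-0.0093,-0.0565],"fingers":1},{"angular":[0,0,0],"offset":[0,-0.0093,-0.0565],"fingers":1},{"angular":[0,0,0],"offset":[0,-0.0093,-0.0565],"fingers":1},{"angular":[0,0,0],"offset":[0,-0.0093,-0.0565],"fingers":1},{"angular":[0,0,0],"offset":[0,-0.0093,-0.0565],"fingers":1},{"angular":[0,0,0],"offset":[0,-0.0093,-0.0565],"fingers":1}]'
python3 -m jog '[{"angular":[-0.1833,0,0],"offset":[0,0,0],"fingers":1},{"angular":[-0.1833,0,0],"offset":[0,0,0],"fingers":1},{"angular":[-0.1833,0,0],"offset":[0,0,0],"fingers":1},{"angular":[-0.1833,0,0],"offset":[0,0,0],"fingers":1},{"angular":[-0.1833,0,0],"offset":[0,0,0],"fingers":1},{"angular":[-0.1833,0,0],"offset":[0,0,0],"fingers":1},{"angular":[-0.1833,0,0],"offset":[0,0,0],"fingers":1},{"angular":[0,0,0],"offset":[0,0,0],"fingers":1}]'
cat > st.py <<'E'
from h import *; from plant import robot
o=robot.get_obs(); M=R.from_quat(o['tool_rot']).as_matrix()
print(o['clock'],o['position'].round(4),"tip",(o['position']+robot.tip_extent*M[:,0]).round(4),"yaw",np.degrees(np.arctan2(M[1,1],M[0,1])).round(2),"tcp in rest",inrest(o['position']).round(4),"F",o['wrist_force'].round(1))
print(M.round(3))
E
python3 st.py
```

```text
clock: 0.98
position: [0.573, -0.2531, 0.253]
tool_rot: [-0.688, -0.164, 0.688, -0.164]
wrist_force: [0.7, -0.8, -0.4]
grip_width: 1.001
clock: 1.98
position: [0.5715, -0.2544, 0.2529]
tool_rot: [0.453, 0.543, -0.453, 0.542]
wrist_force: [-0.3, -0.4, 0.2]
grip_width: 1.004
1.975 [ 0.5715 -0.2544  0.2529] tip [ 0.5715 -0.2544  0.2309] yaw 10.25 tcp in rest [ 0.0013 -0.2415] F [-0.3 -0.4  0.2]
[[-0.001  0.984  0.178]
 [ 0.     0.178 -0.984]
 [-1.    -0.001 -0.   ]]
```

```bash
python3 -m jog '[{"angular":[0,0,0],"offset":[0.054,0,0],"fingers":1},{"angular":[0,0,0],"offset":[0.054,0,0],"fingers":1},{"angular":[0,0,0],"offset":[0.054,0,0],"fingers":1},{"angular":[0,0,0],"offset":[0.037,0,0],"fingers":1},{"angular":[0,0,0],"offset":[0.02,0,0],"fingers":1},{"angular":[0,0.17,0],"offset":[0,0,0],"fingers":1},{"angular":[0,0,0],"offset":[0,0,0],"fingers":1}]'
python3 st.py
python3 - <<'E'
from h import *; from plant import robot
print(robot.tip_extent)
a=robot.read_camera("side"); w=robot.read_camera("wrist")
cv2.imwrite("pics/s1.png",np.vstack([cv2.resize(a[90:240,170:390],(660,450),interpolation=cv2.INTER_CUBIC)])[:,:,::-1])
cv2.imwrite("pics/w1.png",w[:,:,::-1])
E
```

```text
clock: 2.85
position: [0.5722, -0.2562, 0.0346]
tool_rot: [0.491, 0.586, -0.414, 0.495]
wrist_force: [-0.3, -0.4, -0.1]
grip_width: 1.001
2.85 [ 0.5722 -0.2562  0.0346] tip [ 0.5716 -0.2526  0.0129] yaw 10.08 tcp in rest [ 0.0016 -0.2434] F [-0.3 -0.4 -0.1]
[[-0.029  0.985  0.173]
 [ 0.165  0.175 -0.971]
 [-0.986  0.001 -0.168]]
0.022
```

View pics/s1.png

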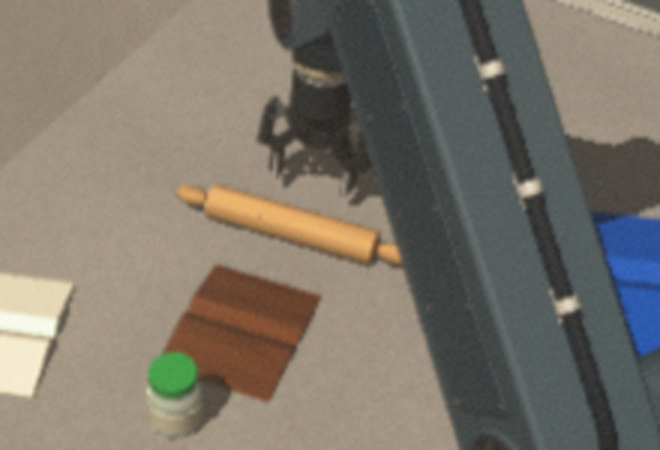

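View pics/w1.png

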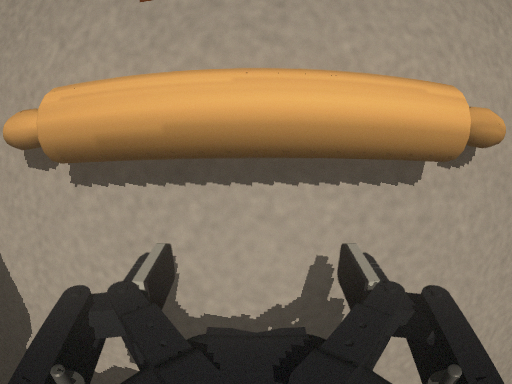

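The side view shows the open fingers standing behind the pin, with tips at about crop (277,178) and (349,198). The wrist view shows the pin centred between the fingers. I'll work out the true tip height from these tip pixels.

Run:
```python
from h import *; from plant import robot
i=robot.camera_info("side"); b=np.array([.5716,-.2526]); u=np.array([.985,.175])
for z in (0,.013,.026):
  for s in (.0425,.055,-.0425,-.055):
    print(z,s,((proj(i,[*(b+s*u),z])[0]-[170,90])*3).round(0))
```

```text
0 0.0425 [279. 190.]
0 0.055 [270. 187.]
0 -0.0425 [340. 207.]
0 -0.055 [349. 210.]
0.013 0.0425 [279. 182.]
0.013 0.055 [270. 180.]
0.013 -0.0425 [340. 200.]
0.013 -0.055 [350. 203.]
0.026 0.0425 [279. 175.]
0.026 0.055 [270. 172.]
0.026 -0.0425 [341. 193.]
0.026 -0.055 [350. 195.]
```

Estimated tip height is about 13–20 mm, which is ambiguous. I'll lower in small steps and watch the force.

```bash
python3 -m jog '[{"angular":[0,0,0],"offset":[0.003,0,0],"fingers":1},{"angular":[0,0,0],"offset":[0.003,0,0],"fingers":1}]'
python3 -m jog '[{"angular":[0,0,0],"offset":[0.002,0,0],"fingers":1}]'
python3 -m jog '[{"angular":[0,0,0],"offset":[0.002,0,0],"fingers":1}]'
```

```text
clock: 3.2
position: [0.5716, -0.2529, 0.0285]
tool_rot: [0.489, 0.587, -0.413, 0.495]
wrist_force: [0.2, 0.4, -0.3]
grip_width: 1.001
clock: 3.32
position: [0.5714, -0.2528, 0.0263]
tool_rot: [0.49, 0.587, -0.413, 0.495]
wrist_force: [-0.1, -0.1, 0.1]
grip_width: 0.999
clock: 3.45
position: [0.5714, -0.2526, 0.0243]
tool_rot: [0.49, 0.587, -0.413, 0.495]
wrist_force: [0.8, 0.1, 0.7]
grip_width: 0.998
```

```bash
python3 -m jog '[{"angular":[0,0,0],"offset":[0.002,0,0],"fingers":1}]'
python3 -m jog '[{"angular":[0,0,0],"offset":[0.001,0,0],"fingers":1}]'
```

```text
clock: 3.58
position: [0.5713, -0.2524, 0.0223]
tool_rot: [0.49, 0.587, -0.413, 0.495]
wrist_force: [-0.4, -0.1, -0.1]
grip_width: 0.999
clock: 3.7
position: [0.5713, -0.2523, 0.0213]
tool_rot: [0.49, 0.587, -0.413, 0.495]
wrist_force: [-0.2, -0.1, 0.4]
grip_width: 1.001
```

Still no contact at nominal tip height 0, so the open tips do stand farther back, by up to 13 mm. Lowering 4 mm more.

```bash
python3 -m jog '[{"angular":[0,0,0],"offset":[0.002,0,0],"fingers":1}]'
python3 -m jog '[{"angular":[0,0,0],"offset":[0.002,0,0],"fingers":1}]'
```

```text
clock: 3.82
position: [0.5713, -0.252, 0.0195]
tool_rot: [0.49, 0.587, -0.413, 0.495]
wrist_force: [-0.0, 0.5, 0.3]
grip_width: 0.998
clock: 3.95
position: [0.5711, -0.2516, 0.0174]
tool_rot: [0.49, 0.587, -0.413, 0.495]
wrist_force: [0.6, -0.0, 0.3]
grip_width: 0.996
```

```bash
python3 -m jog '[{"angular":[0,0,0],"offset":[0.001,0,-0.006],"fingers":1},{"angular":[0,0,0],"offset":[0.001,0,-0.006],"fingers":1},{"angular":[0,0,0],"offset":[0.001,0,-0.006],"fingers":1},{"angular":[0,0,0],"offset":[0.001,0,-0.006],"fingers":1},{"angular":[0,0,0],"offset":[0.0008,0,-0.005],"fingers":1},{"angular":[0,0,0],"offset":[0.0008,0,-0.005],"fingers":1},{"angular":[0,0,0],"offset":[0.0008,0,-0.005],"fingers":1},{"angular":[0,0,0],"offset":[0.0008,0,-0.005],"fingers":1}]'
python3 -m jog '[{"angular":[0,0,0],"offset":[0.0008,0,-0.005],"fingers":1},{"angular":[0,0,0],"offset":[0.0008,0,-0.005],"fingers":1},{"angular":[0,0,0],"offset":[0.0008,0,-0.005],"fingers":1},{"angular":[0,0,0],"offset":[0.0008,0,-0.005],"fingers":1},{"angular":[0,0,0],"offset":[0.0008,0,-0.005],"fingers":1},{"angular":[0,0,0],"offset":[0.0008,0,-0.005],"fingers":1}]'
python3 st.py
python3 - <<'E'
from h import *; from plant import robot
i=robot.camera_info("top"); im=robot.read_camera("top"); cv2.imwrite("pics/t2.png",cv2.resize(im[110:250,190:350],(640,560),interpolation=cv2.INTER_CUBIC)[:,:,::-1])
w=robot.read_camera("wrist");cv2.imwrite("pics/w2.png",w[:,:,::-1])
mid,u,L,*_=barrel(i,pinpts(im,(230,120,325,235))); print(inrest(mid).round(4),np.degrees(np.arctan2(u[1],u[0])).round(2),L)
E
```

```text
clock: 4.95
position: [0.5631, -0.2075, 0.0179]
tool_rot: [0.49, 0.587, -0.413, 0.495]
wrist_force: [0.7, 0.9, 0.9]
grip_width: 1.0
clock: 5.7
position: [0.5577, -0.1775, 0.0182]
tool_rot: [0.49, 0.587, -0.413, 0.495]
wrist_force: [0.6, -0.2, -0.4]
grip_width: 0.998
5.7 [ 0.5577 -0.1775  0.0182] tip [ 0.557  -0.1739 -0.0034] yaw 10.32 tcp in rest [ 0.0017 -0.1634] F [ 0.6 -0.2 -0.4]
[[-0.03   0.984  0.177]
 [ 0.166  0.179 -0.97 ]
 [-0.986  0.    -0.169]]
[ 0.0683 -0.1128] -26.09 0.16583782595681174
```

View pics/t2.png

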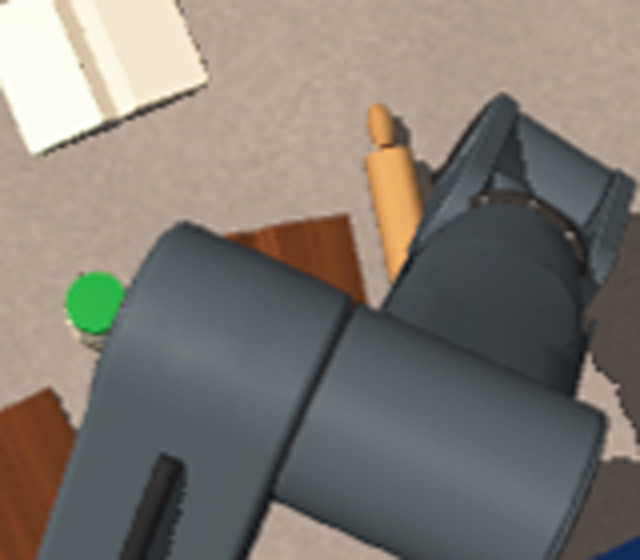

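The top view (partly hidden by the arm) shows the pin still parallel to the groove and now just off the ramp foot, with its far barrel end at about crop (390,152). From here I'll measure with the wrist camera.

```bash
cat > wp.py <<'E'
from h import *; from plant import robot
import sys
z=float(sys.argv[1])
i=robot.camera_info("wrist"); im=cv2.cvtColor(robot.read_camera("wrist"),cv2.COLOR_RGB2BGR)
if len(sys.argv)>2: cv2.imwrite(sys.argv[2],im)
h=cv2.cvtColor(im,cv2.COLOR_BGR2HSV).astype(int); m=(h[...,0]>8)&(h[...,0]<25)&(h[...,1]>110)&(h[...,2]>100)
n,l,s,c=cv2.connectedComponentsWithStats(m.astype(np.uint8)); m=l==1+s[1:,4].argmax()
ys,xs=np.nonzero(m); a=np.c_[(xs-i['cx'])/i['fx'],(ys-i['cy'])/i['fy']]; r=np.hypot(*a.T)
d=np.c_[a[:,0]*np.sinc(r/np.pi),-a[:,1]*np.sinc(r/np.pi),-np.cos(r)]
d=R.from_quat(i['attitude']).apply(d); p=i['position']; P=(p+d*((z-p[2])/d[:,2])[:,None])[:,:2]
Q=np.array([inrest(q) for q in P])
# silhouette edges per slice in rest x; axis from two tangent planes: bisect angles seen from camera
x=Q[:,0]; x0,x1=np.percentile(x,[.2,99.8]); cam=inrest(p); out=[]
for lo in np.arange(-.07,.07,.01):
    k=(x>=lo)&(x<lo+.01)
    if k.sum()>20:
        th=np.arctan2(Q[k,1]-cam[1],p[2]-z); t=(th.min()+th.max())/2
        out.append((lo+.005,cam[1]+(p[2]-z)*np.tan(t)))
out=np.array(out); f=np.polyfit(*out.T,1)
print("clock",robot.get_obs()['clock'],"pin y at x=0",f[1].round(4),"slope rad",f[0].round(3),"x ends",x0.round(3),x1.round(3),"mid",((x0+x1)/2).round(4))
E
python3 wp.py .022; python3 st.py|head -1
```

```text
clock 5.85 pin y at x=0 -0.1276 slope rad -0.006 x ends -0.147 0.152 mid 0.0023
5.85 [ 0.5577 -0.1776  0.0182] tip [ 0.557  -0.174  -0.0035] yaw 10.34 tcp in rest [ 0.0017 -0.1635] F [0.9 0.1 0.2]
```

Pin y is -0.128, right at the fingers, aligned, with its middle at +2 mm. Continuing level to the foot of the ramp.

```bash
python3 -m jog '[{"angular":[0,0,0],"offset":[0.001,0,-0.006],"fingers":1},{"angular":[0,0,0],"offset":[0.001,0,-0.006],"fingers":1},{"angular":[0,0,0],"offset":[0.001,0,-0.006],"fingers":1},{"angular":[0,0,0],"offset":[0.001,0,-0.006],"fingers":1},{"angular":[0,0,0],"offset":[0.001,0,-0.006],"fingers":1},{"angular":[0,0,0],"offset":[0.001,0,-0.006],"fingers":1},{"angular":[0,0,0],"offset":[0.0005,0,-0.006],"fingers":1},{"angular":[0,0,0],"offset":[0,0,-0.006],"fingers":1}]'
python3 wp.py .023; python3 st.py|head -1
```

```text
clock: 6.85
position: [0.5493, -0.1302, 0.0202]
tool_rot: [0.49, 0.587, -0.413, 0.495]
wrist_force: [0.9, -2.6, 1.7]
grip_width: 0.999
clock 6.9 pin y at x=0 -0.0598 slope rad -0.065 x ends -0.147 0.152 mid 0.0028
6.9 [ 0.549  -0.1294  0.0202] tip [ 0.5484 -0.1258 -0.0015] yaw 10.33 tcp in rest [ 0.002  -0.1146] F [1.  0.5 0.6]
```

```bash
python3 -m jog '[{"angular":[0,0,0],"offset":[0,0,-0.003],"fingers":1},{"angular":[0,0,0],"offset":[0,0,-0.003],"fingers":1},{"angular":[0,0,0],"offset":[0,0,-0.003],"fingers":1},{"angular":[0,0,0],"offset":[0,0,-0.003],"fingers":1},{"angular":[0,0,0],"offset":[0,0,-0.003],"fingers":1},{"angular":[0,0,0],"offset":[0,0,-0.003],"fingers":1}]'
python3 wp.py .026 pics/w3.png; python3 st.py|head -1
```

```text
clock: 7.65
position: [0.5459, -0.1126, 0.023]
tool_rot: [0.49, 0.587, -0.413, 0.495]
wrist_force: [1.0, -3.4, 1.0]
grip_width: 0.998
clock 7.7 pin y at x=0 -0.049 slope rad -0.043 x ends -0.147 0.152 mid 0.0025
7.7 [ 0.5457 -0.1122  0.023 ] tip [ 0.545  -0.1085  0.0013] yaw 10.33 tcp in rest [ 0.0019 -0.097 ] F [ 0.8 -0.4  1. ]
```

View pics/w3.png

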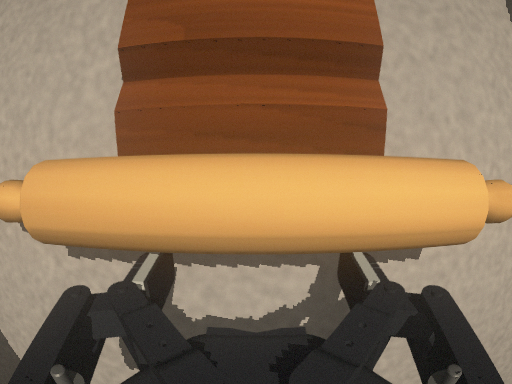

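The wrist view shows the pin against both fingertips, parallel to the rest and centred on it (barrel columns 22–488, rest 117–385). It is on the ramp just short of the ridge (row 105). The last y and slope figures were spoiled by rest pixels getting into the mask. I'll tighten the mask and keep pushing gently.

```bash
sed -i 's/m=(h\[...,0\]>8).*$/m=(h[...,0]>12)\&(h[...,0]<25)\&(h[...,1]>80)\&(h[...,2]>160)/' wp.py
python3 -m jog '[{"angular":[0,0,0],"offset":[-0.0001,0,-0.004],"fingers":1},{"angular":[0,0,0],"offset":[-0.0001,0,-0.004],"fingers":1},{"angular":[0,0,0],"offset":[-0.0001,0,-0.004],"fingers":1},{"angular":[0,0,0],"offset":[-0.0001,0,-0.004],"fingers":1},{"angular":[0,0,0],"offset":[-0.0001,0,-0.004],"fingers":1},{"angular":[0,0,0],"offset":[-0.0001,0,-0.004],"fingers":1},{"angular":[0,0,0],"offset":[-0.0001,0,-0.004],"fingers":1}]'
python3 wp.py .03; python3 st.py|head -1
```

```text
clock: 8.57
position: [0.5409, -0.0855, 0.0285]
tool_rot: [0.49, 0.587, -0.413, 0.495]
wrist_force: [-0.1, -3.4, 0.6]
grip_width: 0.999
clock 8.625 pin y at x=0 -0.0363 slope rad -0.004 x ends -0.15 0.155 mid 0.0028
8.625 [ 0.5407 -0.085   0.0285] tip [ 0.54   -0.0813  0.0068] yaw 10.33 tcp in rest [ 0.002  -0.0693] F [-0.6 -0.4 -0.4]
```

```bash
python3 -m jog '[{"angular":[0,0,0],"offset":[-0.0001,0,-0.003],"fingers":1},{"angular":[0,0,0],"offset":[-0.0001,0,-0.003],"fingers":1},{"angular":[0,0,0],"offset":[-0.0001,0,-0.003],"fingers":1},{"angular":[0,0,0],"offset":[-0.0001,0,-0.003],"fingers":1},{"angular":[0,0,0],"offset":[-0.0001,0,-0.003],"fingers":1},{"angular":[0,0,0],"offset":[0,0,0],"fingers":1}]'
python3 wp.py .034; python3 st.py|head -1
```

```text
clock: 9.38
position: [0.5381, -0.0708, 0.0314]
tool_rot: [0.49, 0.587, -0.413, 0.495]
wrist_force: [-0.3, -1.1, -0.3]
grip_width: 1.002
clock 9.425 pin y at x=0 -0.021 slope rad -0.011 x ends -0.149 0.154 mid 0.0026
9.425 [ 0.5381 -0.0709  0.0313] tip [ 0.5374 -0.0673  0.0096] yaw 10.33 tcp in rest [ 0.002 -0.055] F [-0.2 -0.9 -0.7]
```

```bash
python3 -m jog '[{"angular":[0,0,0],"offset":[0,0,-0.002],"fingers":1},{"angular":[0,0,0],"offset":[0,0,-0.002],"fingers":1},{"angular":[0,0,0],"offset":[0,0,-0.002],"fingers":1},{"angular":[0,0,0],"offset":[0,0,0],"fingers":1},{"angular":[0,0,0],"offset":[0,0,0],"fingers":1}]'
python3 wp.py .03; python3 st.py|head -1
```

```text
clock: 10.05
position: [0.5373, -0.0654, 0.0324]
tool_rot: [0.49, 0.587, -0.413, 0.495]
wrist_force: [-0.2, -0.6, 0.2]
grip_width: 0.999
clock 10.1 pin y at x=0 0.0001 slope rad -0.01 x ends -0.151 0.157 mid 0.0028
10.1 [ 0.5373 -0.0655  0.0325] tip [ 0.5366 -0.0618  0.0108] yaw 10.31 tcp in rest [ 0.0022 -0.0495] F [ 0.6  0.7 -0.4]
```

The pin dropped into the groove. Backing away, up and clear, then checking.

```bash
python3 -m jog '[{"angular":[0,0,0],"offset":[-0.0037,0,0.0095],"fingers":1},{"angular":[0,0,0],"offset":[-0.005,0,0.02],"fingers":1},{"angular":[0,0,0],"offset":[-0.005,0,0.02],"fingers":1},{"angular":[0,0,0],"offset":[-0.03,0,0.02],"fingers":1},{"angular":[0,0,0],"offset":[-0.05,0,0.02],"fingers":1},{"angular":[0,0,0],"offset":[-0.05,0,0.04],"fingers":1},{"angular":[0,0,0],"offset":[-0.03,0,0.05],"fingers":1},{"angular":[0,0,0],"offset":[0,0,0.05],"fingers":1}]'
python3 -m jog '[{"angular":[0,0,0],"offset":[0,0,0.05],"fingers":1},{"angular":[0,0,0],"offset":[0,0,0.05],"fingers":1},{"angular":[0,0,0],"offset":[0,0,0.05],"fingers":1},{"angular":[0,0,0],"offset":[0,0,0],"fingers":1},{"angular":[0,0,0],"offset":[0,0,0],"fingers":1}]'
python3 - <<'E'
from h import *; from plant import robot
tiles=[]
for n,box in (("top",(235,115,300,235)),("side",(190,150,310,225))):
    i=robot.camera_info(n); im=robot.read_camera(n)
    x0,y0,x1,y1=box; b=cv2.cvtColor(im,cv2.COLOR_RGB2BGR)
    h=cv2.cvtColor(im,cv2.COLOR_RGB2HSV).astype(int); m=(h[...,0]>11)&(h[...,0]<25)&(h[...,1]>95)&(h[...,2]>150)
    k=np.zeros_like(m); k[y0:y1,x0:x1]=1
    mid,u,L,bc,bl,tt=barrel(i,m&k,.028); print(n,inrest(mid).round(4),"angle off",np.degrees(np.arctan2(u[1],u[0])-RA).round(2),"L",L.round(3))
    g=h[...,0]; gm=comp((g>50)&(g<75)&(h[...,1]>120),(216,187) if n=="top" else (228,215)); ys,xs=np.nonzero(gm); print("jar cap px",xs.mean().round(1),ys.mean().round(1))
    old=cv2.imread(f"pics/{n}0.png"); ho=cv2.cvtColor(old,cv2.COLOR_BGR2HSV).astype(int); g=ho[...,0]; ys,xs=np.nonzero(comp((g>50)&(g<75)&(ho[...,1]>120),(216,187) if n=="top" else (228,215))); print("  was",xs.mean().round(1),ys.mean().round(1))
    c=(180,110) if n=="top" else (165,100); tiles.append(cv2.resize(b[c[1]:c[1]+150,c[0]:c[0]+130],(390,450),interpolation=cv2.INTER_CUBIC))
cv2.imwrite("pics/end.png",np.hstack(tiles))
E
```

```text
clock: 11.1
position: [0.5836, -0.3199, 0.1669]
tool_rot: [0.49, 0.585, -0.413, 0.497]
wrist_force: [-0.1, 0.5, -0.3]
grip_width: 1.001
clock: 11.72
position: [0.6087, -0.4618, 0.1381]
tool_rot: [0.49, 0.587, -0.413, 0.494]
wrist_force: [0.7, -0.5, 0.8]
grip_width: 0.997
top [0.0281 0.0015] angle off -0.78 L 0.26
jar cap px 213.7 185.4
  was 213.7 185.4
side [ 0.0032 -0.0031] angle off -0.44 L 0.309
jar cap px 227.1 214.2
  was 227.2 214.2
```

View pics/end.png

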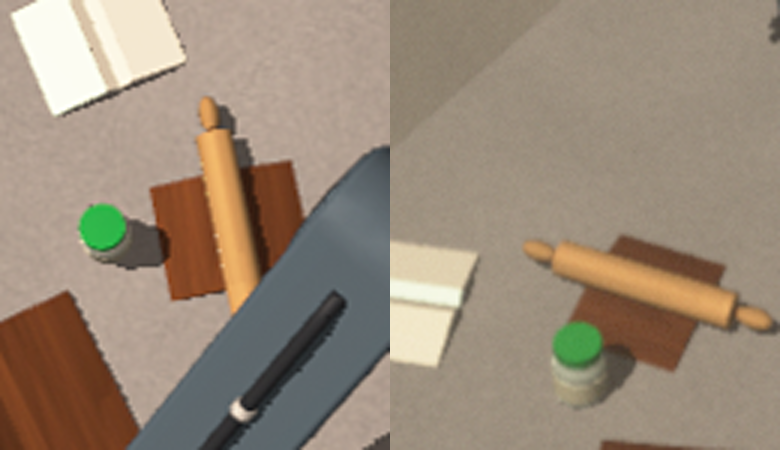

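The final views show the pin lying along the groove across the whole rest (left panel from (208,105) down under the arm, right panel (538,250) to (760,320)). The jar cap hasn't moved. Handing in.

```bash
python3 -c "
from plant import robot
print(robot.finish_job(), robot.get_obs()['clock'])"
```

```text
the job is handed in; nothing more can be done
the job is handed in; nothing more can be done
```

I pushed the rolling pin from its side with both open fingertips, kept low. It rolled about 17 cm over the worktop and up the ramp, then dropped into the groove of the small dark rest. I backed the arm clear and handed the job in; the last reading before that was about 11.7 s.

**Last checks:**
- **Position:** in the side view the pin's middle is 3 mm along the groove from the rest's middle, and its axis is within about 3 mm of the groove line. The wrist camera had put it at 0 mm.
- **Alignment:** it is less than 1° out of line with the groove.
- **Jar:** the cap is at the same pixel as at the start, to within 0.1 px.

**Disagreed or not checked:**
- **Top view of the pin:** it gave the middle 28 mm along the groove, but the arm hid the near end of the pin, so I discounted that figure.
- **Wrist readings on the ramp:** two were wrong because the colour mask included parts of the rest. I corrected the mask before the final push.
- **Jug and spoon:** I did not measure them again. The tool stayed well away from the jug and passed at least 10 cm above the worktop near the spoon.
- **Height and stillness:** I did not measure the seated height, and no second picture confirmed the pin was still.

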